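# Load a ribbon spool on the gift-wrap stand

## Robot

A 6-joint arm with a two-finger parallel gripper is mounted at the origin on the work surface. World frame = base frame: x ahead of the robot, y to its left, z up, the work surface at z = 0. Lengths are in m, angles in degrees, forces in N, time in s.
With the tool pointing down it reaches from about 0.4 to 0.825 m from the base axis. Payload 7 kg.
Tool frame: the origin (TCP) lies at the very end of the fingers, on their centre line; the grasp point (between the pads) lies 19 mm behind it (robot.tcp_to_grasp is the distance from the TCP to the grasp point, in m); z points along the fingers, y is the line along which they close (so a half turn about z gives the same grasp; the last joint's range is limited). The gripper opens to 85 mm and grips with 20 to 120 N. Pads are 22 mm wide; open, the fingers measure 114 mm over their backs; the gripper's body (76 mm by 85 mm) begins 54 mm behind the grasp point. The pads swing forward as they close: fully open they stand 13 mm farther back than shut.
Start: joints at [-48.81, 20.546, 0.682, 0, -70.136, -16.507], TCP at [0.282, -0.613, 0.231] pointing down, gripper open.
Joint ranges: [-176.03, 176.03], [-82.01, 121.73], [-58.28, 71.71], [-173.87, 95.51], [-174.79, -0.11], [-173.66, 173.66]. Speed limits (degrees/s): [136.94, 136.94, 172.46, 180, 180, 180].

## Interface

Orientations are given as a 3x3 rotation matrix whose columns are the frame's x, y, z axes.
In Python, from cell import read_state, optics, order, models, robot gives the robot as it stands.
- The arm moves only by the tool play_rows, never from a script. Its argument "steps" is text: rows parted by semicolons, each of 7 numbers parted by spaces: the opening, from 0 (shut) to 1 (fully open), then the shift along the world's x, y, z in cm, then the turn, a rotation vector about the world's x, y, z in rad. A call has 1 to 8 rows; each row shifts and turns the commanded pose from where the row before left it; what a row does not reach is not made up. A row lasts 1/12 s, in which the tool goes at most 41.7 mm and 7.16 degrees, less where a joint would pass 70% of its speed; a pose out of reach is approached as far as the arm can. A call with a gripper value outside its range is refused whole. The fingers move at their own pace and stop on an object; "force" is the grip in N (left out, the last holds). Time passes only in rows, so rows that do not move let the fingers close. It gives the time, the measured TCP pose, the force, the opening and the grip force at its end, in the units of the state.
- read_state(): the state, without advancing time (a new reading comes with each control period).
- optics.get_image(name): name is "side" or "top" or "wrist"; returns (picture, depth): 384x512x3 uint8, red, green, blue; 384x512 float32, m along the optical axis (not along the pixel's ray), 0 where there is no reading.
- optics.camera_params(name): a dict with "vfov" (degrees; the focal length in pixels is half the picture's height over the tangent of half this angle, whatever the lens; pixels are square), "cx", "cy" (the principal point, pixels), "dist_coeffs" ([k1, k2, p1, p2, k3] as OpenCV has them; the pictures are not rectified), "view" (4x4, takes a point from world to camera coordinates). Camera axes: x right, y up, looking along -z (the intrinsics and any distortion apply to the point x, -y, -z); pixel columns grow to the right and rows downward; lengths in m; the calibration is good to about 2 mm. A picture is of the moment at which its call begins: read the wrist's pose just before it. camera_params takes no time and is no camera call; for the wrist camera it gives the pose at the moment of the call.
- order.close_job(): hands the job in; it is judged then, once.
Trained networks look in the newest picture that a camera, given by its name, has taken for a name from the list of things; names that differ only in an ending like _2 or _b are one class to them, and where a whole thing is asked for, a point or a joint stands for the part that bears it (a point fixed in the world has none). Each returns a list of dicts, best first, with "p" (0 to 1); they miss things now and then, are a little off and sometimes report something else, mostly with a low value. They report only what shows in the picture. A call takes as long as a camera call. They do not tell look-alikes from the thing itself.
- models.recognise(target, camera): "rect" ([left, top, width, height] in pixels, round what is visible of it).
The state is a dict: "time_s": time; "qpos": joint angles; "joint_vel": joint speeds; "joint_efforts": joint torques, N m; "tcp_pos": TCP position; "tool_rot": TCP orientation; "wrist_force": force on the tool from outside, world axes, zero at the start; "torque": the same for the moment, N m; "grip_width": finger opening in m; "grasp_force": force on a finger pad.
Only numpy, scipy, OpenCV 4.12 (cv2) and the standard library are available. Lean on these libraries where they do the work, as an engineer would, in place of code of your own. Each camera call takes 0.05 s, during which the arm holds its last target. There are 200 camera calls.

## Task

Load the tall spool of paper ribbon from the stock rack onto the ribbon stand: first pull the stand's slide knob fully out, then lower the spool gently over the upright spindle, flange down, until it sits flat on the board, and then push the knob fully home so that its tongue keeps the spool down. Leave the two short spools and everything else on the counter standing where they are.

Things in the scene. Friction and masses are not known exactly. Their poses are not given: they have to be found in the camera images.
- stand: Fixed ribbon stand: dark wooden board 165 x 110 mm, 20 mm thick, with an upright steel spindle, an aluminium gantry that guides the slide knob, and a low ribbon guide bar at the end away from the knob. Origin on the counter; x runs from knob to spindle, z up. Board x = -55 to +110, y = -55 to +55 mm; spindle axis at x = +30, y = 0; guide bar at x = +98 mm, its top 68 mm above the counter.
- seat (a point): Foot of the spindle: the point on its axis at the board's top face, 20 mm above the counter, where the underside centre of a seated spool lies. Axes as the stand's. The spindle is 20 mm in diameter, rises 80 mm above this point, and tapers to 8 mm over its top 18 mm.
- knob (a point): Centre of the head of the black pull knob, 46 mm above the counter; moves with the slide. Round head 34 mm in diameter, 32 mm long, axis level along the stand's x, at stand x = -81 mm when home; out is along -x. Its sides can be pinched from above. The gantry (58 mm wide, top with detent plunger up to 80 mm above the counter) starts 13 mm from the head's inner face at home.
- tongue (a point): Tip of the steel tongue (30 mm wide, 9 to 17 mm above the board) which the knob carries. At home it reaches to 30 mm from the spindle axis, where it would stop a spool's flange coming down, or lies over the flange of a seated spool; with the knob fully out it clears the flange by 21 mm. Axes as the stand's.
- keeper (a joint): Travel of the slide knob in m: 0 = home, 0.030 = fully out (towards the stand's -x). Detented at both ends: it resists with up to about 6 N to half way, then springs on to the nearer end and stays there. Starts home.
- rack: Fixed stock rack: plank base 100 x 308 mm, 10 mm thick, with four plywood partitions 8 mm thick at y = -150, -50, 50, 150 mm, tops 85 mm above the counter: three stalls 92 mm wide, open at both ends along x. Origin on the counter under its centre; x along the stalls, y across them, z up. Each stall holds one spool near its centre (y = -100, 0, 100 mm).
- spool: The tall spool, to be mounted: 100 mm high, plywood flange 78 mm in diameter and 6 mm thick at the bottom only, above it a plain brown barrel 52 mm in diameter up to the top; bore 27 mm right through. 0.2 to 0.45 kg. Stands upright, flange down, in one of the three stalls. Origin at the centre of its underside, z along its axis.
- short_a: Short spool, 70 mm high, same flange (78 mm) and barrel 52 mm, in another stall; leave alone. Origin at underside centre.
- short_b: Short spool, 60 mm high, flange 78 mm, barrel 60 mm, in another stall; leave alone. Origin at underside centre.
- bottle: Green glass bottle 60 mm in diameter, 190 mm high, standing beside the stand; leave alone. Origin at underside centre.
- canister: White canister with wooden lid, 68 mm in diameter, 120 mm high, standing on the other side of the stand; leave alone. Origin at underside centre.
- jar: Glass jar 72 mm in diameter, 110 mm high, behind the rack; leave alone. Origin at underside centre.
- doll: Turned wooden doll 56 mm in diameter, 95 mm high, behind the rack; leave alone. Origin at underside centre.
- mug: Blue mug 76 mm in diameter with a handle, 85 mm high, in front of the rack; leave alone. Origin at underside centre.
- gamebox: Flat red game box 140 x 100 x 40 mm at the back; leave alone. Origin at underside centre.
- brush: Flat hand brush 160 mm long, 42 mm wide, 20 mm thick, lying on the counter between rack and stand, its handle towards the robot; leave alone. Origin under its middle.
- card_tin: Green tin box 100 x 70 x 50 mm at the left of the counter; leave alone. Origin at underside centre.
Things that resemble listed ones, but are neither listed nor needed, are in the scene too. Leave any green or turquoise look-alike of the stand alone.

How it is judged:
By the outcome, as a careful person would: the job done as asked, in the order asked, and still so for the second after the job is handed in, with the robot touching nothing.
It also fails if it takes over 72 s, if anything falls off the work surface, if the arm or the gripper's body presses on something with over 40 N, if the wrist force passes 120 N, or if a joint passes its speed limit or range.

## Working session

There is one attempt and no reset: what is moved stays moved. The work goes in short steps, Python scripts to look and compute and a tool call to move; the robot and the scene stay as the last step left them, time stands still between calls to the robot, and variables do not carry over. Pictures are saved under pics/ and viewed, at most 10 in all, crops included, and the job is handed in when it is done.

Besides the shell and the picture viewer there is one more tool, called after "Call:" as a command line: name --argument value ..., lists and objects as JSON in quotes. play_rows: Moves the arm, as the interface text tells. Its arguments: {"type":"object","properties":{"steps":{"type":"string"},"force":{"type":"number"}},"required":["steps"]}

```bash
mkdir -p pics; ls; cat > h.py <<'E'
import numpy as np, cv2
from cell import read_state, optics, order, models, robot
def cap(n):
    p=optics.camera_params(n); im,d=optics.get_image(n); return im,d,p
def KD(p):
    f=192/np.tan(np.radians(p['vfov'])/2)
    return np.array([[f,0,p['cx']],[0,f,p['cy']],[0,0,1.]]),np.array(p['dist_coeffs'],float)
def world(p,u,v,d):
    K,D=KD(p); q=cv2.undistortPoints(np.stack([u,v],-1).reshape(-1,1,2).astype(float),K,D)[:,0]
    d=np.ravel(d); c=np.stack([q[:,0]*d,-q[:,1]*d,-d,np.ones_like(d)],1)
    return (c@np.linalg.inv(np.array(p['view'])).T)[:,:3]
def cloud(p,d):
    v,u=np.mgrid[:384,:512]; return world(p,u,v,d).reshape(384,512,3)
def proj(p,X):
    K,D=KD(p); X=np.atleast_2d(X); c=(np.c_[X,np.ones(len(X))]@np.array(p['view']).T)[:,:3]*[1,-1,-1]
    return cv2.projectPoints(c,np.zeros(3),np.zeros(3),K,D)[0][:,0]
E
python3 - <<'E'
from h import *
for n in ['top','side']:
    im,d,p=cap(n); np.savez(f'{n}.npz',im=im,d=d); cv2.imwrite(f'pics/{n}0.png',cv2.resize(im[:,:,::-1],(800,600)))
    print(n,p['vfov'],np.round(p['view'],3).tolist())
    for t in ['stand','rack','spool','knob','short_a','tongue']:
        print(t,[(np.round(r['rect']).tolist(),round(r['p'],2)) for r in models.recognise(t,n)][:5])
s=read_state(); print(s)
E
```

```text
pics
top 46.279150837069736 [[-0.014, -1.0, 0.002, 0.049], [0.977, -0.013, 0.212, -0.557], [-0.212, 0.005, 0.977, -1.599], [0.0, 0.0, 0.0, 1.0]]
stand [([307.0, 147.0, 29.0, 53.0], 0.92), ([360.0, 196.0, 34.0, 48.0], 0.84), ([296.0, 222.0, 29.0, 19.0], 0.65)]
rack [([156.0, 163.0, 87.0, 42.0], 0.96), ([280.0, 153.0, 23.0, 26.0], 0.63)]
spool [([303.0, 145.0, 29.0, 53.0], 0.64), ([120.0, 214.0, 21.0, 30.0], 0.6), ([219.0, 171.0, 19.0, 21.0], 0.57)]
knob [([281.0, 152.0, 23.0, 28.0], 0.64), ([376.0, 228.0, 9.0, 3.0], 0.61)]
short_a [([192.0, 173.0, 21.0, 23.0], 0.85), ([319.0, 174.0, 9.0, 26.0], 0.66), ([164.0, 180.0, 22.0, 18.0], 0.63)]
tongue [([318.0, 173.0, 11.0, 27.0], 0.54), ([380.0, 224.0, 12.0, 10.0], 0.42)]
side 55.01068766535749 [[-0.769, -0.639, 0.014, 0.47], [0.479, -0.562, 0.674, -0.272], [-0.423, 0.525, 0.738, -1.082], [0.0, 0.0, 0.0, 1.0]]
stand [([342.0, 127.0, 36.0, 37.0], 0.92), ([270.0, 134.0, 52.0, 36.0], 0.87), ([323.0, 174.0, 50.0, 48.0], 0.59), ([295.0, 100.0, 20.0, 42.0], 0.2)]
rack [([175.0, 185.0, 85.0, 94.0], 0.62)]
spool [([232.0, 186.0, 20.0, 34.0], 0.73), 
[... 492 characters left out ...]
59846e+01, -1.65064283e+01]), 'joint_vel': array([-0.04901166,  0.00122983,  0.08914614,  0.01507304, -0.00634338,
       -0.0157385 ]), 'joint_efforts': array([ 7.54451776e-05, -5.82764697e+01,  2.93612158e+01,  6.94059625e+00,
       -3.68793426e-04,  4.09197787e-05]), 'tcp_pos': array([ 0.2818436 , -0.61330433,  0.2313214 ]), 'tool_rot': array([[-9.08632443e-01, -4.17596795e-01,  2.06144350e-05],
       [-4.17596795e-01,  9.08632443e-01, -8.22564107e-06],
       [-1.52959431e-05, -1.60826063e-05, -1.00000000e+00]]), 'wrist_force': array([-0.4587539 , -0.26853328, -0.4330517 ]), 'torque': array([-0.02621299,  0.05412133,  0.05222493]), 'grasp_force': 0.0, 'grip_width': 0.08528278252343993}
```

```bash
python3 - <<'E'
from h import *
t=np.load('top.npz')['im'];s=np.load('side.npz')['im']
cv2.imwrite('pics/a.png',cv2.resize(t[120:290,100:420,::-1],(800,425),interpolation=cv2.INTER_CUBIC))
cv2.imwrite('pics/b.png',cv2.resize(s[80:300,140:420,::-1],(760,597),interpolation=cv2.INTER_CUBIC))
E
```

```text
(no output)
```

View pics/a.png

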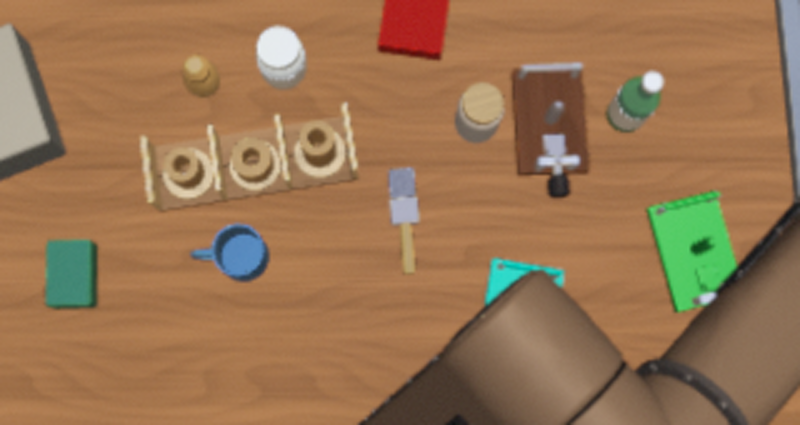

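View pics/b.png

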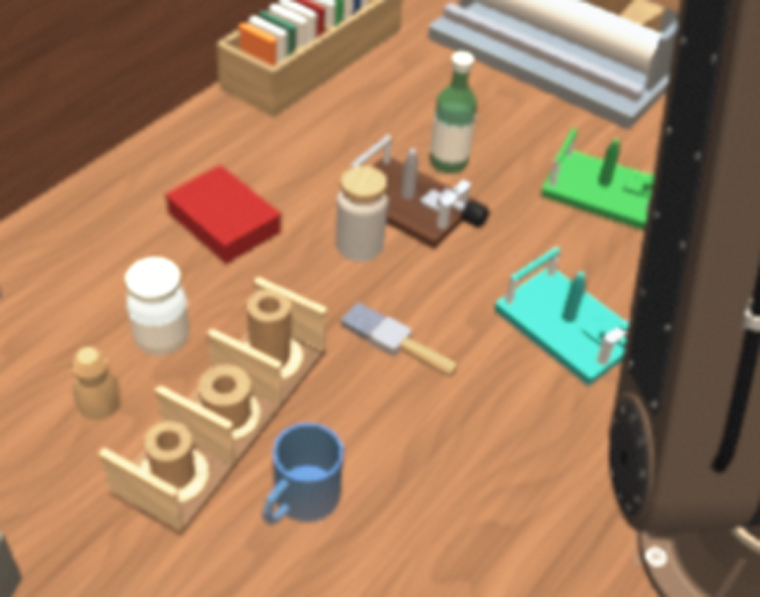

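The tall spool is the rightmost of three: a.png (183,167), (252,158), (318,140); it looks tallest. The real stand is the brown one at a.png (552,120); the green and turquoise stands are look-alikes. Next I'll measure with depth.

```bash
python3 - <<'E'
from h import *
for n in ['top','side']:
    f=np.load(n+'.npz'); im,d=f['im'],f['d']; p=optics.camera_params(n); C=cloud(p,d); P=C.reshape(-1,3); col=im.reshape(-1,3).astype(int)
    ok=np.ravel(d)>0
    C0=P[ok&(abs(P[:,2])<.006)]; print(n,'table z med',np.median(C0[:,2]))
    def rg(r,off,sc): return None
    if n=='top':
        for u,v in [(183,160),(252,150),(318,132)]:
            u0,v0=100+u/2.5,120+v/2.5; m=np.zeros((384,512),bool); m[int(v0)-14:int(v0)+18,int(u0)-11:int(u0)+12]=1
            Q=P[m.ravel()&ok&(P[:,2]>.03)]; zt=np.percentile(Q[:,2],90); T=Q[abs(Q[:,2]-zt)<.008]; print('spool',zt,T.mean(0),len(T))
    # stand region: brown board
    m=ok&(P[:,0]>.5)&(P[:,0]<.95)&(P[:,1]>-.42)&(P[:,1]<-.1)
    b=m&(abs(P[:,2]-.02)<.006)&(col.sum(1)<260)&(col[:,0]>col[:,1]+10)
    Q=P[b]; print('board',len(Q),cv2.minAreaRect(Q[:,:2].astype(np.float32)),Q[:,2].mean())
    s=m&(P[:,2]>.06); 
    for lo,hi in [(.06,.075),(.075,.11)]:
        Z=P[m&(P[:,2]>lo)&(P[:,2]<hi)]; print(lo,np.round(Z,3).tolist()[:60])
    r=ok&(P[:,0]>.5)&(P[:,1]>.05)&(P[:,1]<.5)&(abs(P[:,2]-.082)<.008)&(P[:,0]<.85)
    print('rack tops',cv2.minAreaRect(P[r][:,:2].astype(np.float32)),r.sum())
E
```

```text
top table z med 0.00018107595018079792
spool 0.0847519251256077 [0.54814157 0.32862993 0.08150183] 120
spool 0.07585200417398297 [0.55667011 0.23110799 0.07205185] 120
spool 0.11252382343124212 [0.57264347 0.13361115 0.10998261] 106
board 779 ((0.7426667213439941, -0.2725139260292053), (0.1747717708349228, 0.4598473012447357), 72.03569030761719) 0.01964921771849325
0.06 [[0.945, -0.248, 0.07], [0.945, -0.276, 0.07], [0.948, -0.301, 0.064], [0.95, -0.321, 0.061], [0.945, -0.347, 0.071], [0.945, -0.371, 0.071], [0.947, -0.396, 0.068], [0.946, -0.42, 0.07], [0.941, -0.248, 0.071], [0.943, -0.276, 0.066], [0.944, -0.321, 0.064], [0.94, -0.322, 0.074], [0.945, -0.345, 0.063], [0.94, -0.346, 0.074], [0.946, -0.369, 0.061], [0.943, -0.372, 0.067], [0.942, -0.395, 0.07], [0.943, -0.416, 0.069], [0.939, -0.249, 0.065], [0.941, -0.277, 0.062], [0.938, -0.3, 0.068], [0.936, -0.37, 0.073], [0.939, -0.396, 0.066], [0.937, -0.415, 0.071], [0.935, -0.248, 0.066], [0.933, -0.275, 0.069], [0.932, -0.279, 0.071], [0.933, -0.283, 0.069], [0.937, -0.301, 0.06], [0.932, -0.303, 0.071], [0.934, -0.319, 0.
[... 4706 characters left out ...]
.351, 0.109], [0.936, -0.356, 0.108], [0.942, -0.37, 0.099], [0.932, -0.365, 0.105], [0.934, -0.374, 0.1], [0.941, -0.39, 0.09], [0.936, -0.391, 0.091], [0.936, -0.398, 0.088], [0.935, -0.404, 0.086], [0.938, -0.414, 0.08], [0.935, -0.418, 0.079], [0.918, -0.417, 0.086], [0.912, -0.418, 0.088], [0.948, -0.35, 0.101], [0.94, -0.348, 0.105], [0.936, -0.35, 0.105], [0.933, -0.353, 0.105], [0.944, -0.373, 0.091], [0.937, -0.372, 0.095], [0.932, -0.372, 0.097], [0.939, -0.394, 0.084], [0.935, -0.397, 0.084], [0.937, -0.406, 0.078], [0.934, -0.409, 0.078], [0.93, -0.411, 0.079]]
rack tops ((0.6229014992713928, 0.24572065472602844), (0.22420185804367065, 0.30894750356674194), 8.706012725830078) 815
```

```bash
python3 - <<'E'
from h import *
f=np.load('top.npz'); im,d=f['im'],f['d']; p=optics.camera_params('top'); C=cloud(p,d); col=im.astype(int)
m=np.zeros((384,512),bool); m[144:192,303:337]=1
b=m&(abs(C[...,2]-.02)<.006)&(col.sum(2)<330)
print('board',b.sum(),cv2.minAreaRect(C[b][:,:2].astype(np.float32)))
k=np.zeros_like(m); k[188:200,316:330]=1; k&=(C[...,2]>.03)&(col.sum(2)<120); print('knob',k.sum(),C[k].mean(0),C[k].min(0),C[k].max(0))
for r in C[160:174,318:326].reshape(-1,3): 
    if r[2]>.04: print('sp',np.round(r,3))
print(read_state()['time_s'])
w,_,pw=cap('wrist'); print(np.round(pw['view'],3).tolist(),pw['vfov'])
E
```

```text
board 788 ((0.6162399053573608, -0.21833501756191254), (0.16380928456783295, 0.10776156932115555), 1.2626619338989258)
knob 14 [ 0.50475462 -0.21307632  0.05540339] [ 0.49689    -0.22947661  0.04972663] [ 0.51691426 -0.20846458  0.06320214]
sp [ 0.625 -0.212  0.091]
sp [ 0.623 -0.215  0.099]
sp [ 0.622 -0.218  0.101]
sp [ 0.627 -0.224  0.084]
sp [ 0.627 -0.212  0.069]
sp [ 0.621 -0.212  0.092]
sp [ 0.62  -0.215  0.095]
sp [ 0.619 -0.218  0.098]
sp [ 0.62  -0.222  0.095]
sp [ 0.622 -0.211  0.072]
sp [ 0.619 -0.213  0.086]
sp [ 0.618 -0.216  0.088]
sp [ 0.619 -0.22   0.086]
sp [ 0.619 -0.224  0.085]
sp [ 0.624 -0.211  0.051]
sp [ 0.619 -0.211  0.072]
sp [ 0.616 -0.213  0.082]
sp [ 0.614 -0.216  0.088]
sp [ 0.616 -0.221  0.082]
sp [ 0.615 -0.224  0.084]
sp [ 0.62  -0.21   0.051]
sp [ 0.617 -0.213  0.061]
sp [ 0.614 -0.214  0.074]
sp [ 0.612 -0.217  0.08 ]
sp [ 0.613 -0.221  0.077]
sp [ 0.615 -0.21   0.053]
sp [ 0.615 -0.214  0.054]
sp [ 0.613 -0.216  0.063]
sp [ 0.613 -0.22   0.063]
sp [ 0.612 -0.223  0.065]
sp [ 0.614 -0.211  0.044]
sp [ 0.612 -0.214  0.05 ]
sp [ 0.612 -0.218  0.05 ]
sp [ 0.612 -0.222  0.051]
0.7
[[-0.417, 0.909, -0.0, 0.676], [-0.871, -0.4, -0.285, 0.037], [-0.259, -0.119, 0.958, -0.378], [0.0, 0.0, 0.0, 1.0]] 61.25368451729841
```

Call:
play_rows --steps "1 1.7 2.8 0 0 0 -0.0292; 1 1.7 2.8 0 0 0 -0.0292; 1 1.7 2.8 0 0 0 -0.0292; 1 1.7 2.8 0 0 0 -0.0292; 1 1.7 2.8 0 0 0 -0.0292; 1 1.7 2.8 0 0 0 -0.0292; 1 1.7 2.8 0 0 0 -0.0292; 1 1.7 2.8 0 0 0 -0.0292"

```text
time_s: 1.42
tcp_pos: [0.4185, -0.3879, 0.2316]
tool_rot: [[-0.981, -0.194, 0.0], [-0.194, 0.981, -0.0], [-0.0, -0.0, -1.0]]
wrist_force: [1.0, 0.4, -0.7]
grip_width: 0.0853
grasp_force: 0.0
```

Call:
play_rows --steps "1 1.7 2.8 0 0 0 -0.0292; 1 1.7 2.8 0 0 0 -0.0292; 1 1.7 2.8 -0.5 0 0 -0.0292; 1 1.7 2.8 -0.5 0 0 -0.0292; 1 1.7 2.8 -0.5 0 0 -0.0292; 1 1.7 2.8 -0.5 0 0 -0.0292; 1 0 0 0 0 0 0; 1 0 0 0 0 0 0"

```text
time_s: 2.08
tcp_pos: [0.5205, -0.2199, 0.211]
tool_rot: [[-1.0, -0.025, -0.0], [-0.025, 1.0, 0.0], [0.0, 0.0, -1.0]]
wrist_force: [0.4, -0.5, 0.1]
grip_width: 0.0852
grasp_force: 0.0
```

```bash
python3 - <<'E'
from h import *
s=read_state(); print(s['time_s'],s['tcp_pos'],s['tool_rot'][:,1])
im,d,p=cap('wrist'); np.savez('w1.npz',im=im,d=d,view=p['view']); C=cloud(p,d); col=im.astype(int)
b=(abs(C[...,2]-.02)<.004)&(col.sum(2)<330)&(C[...,0]>.5)&(abs(C[...,1]+.22)<.08)
print('board',b.sum(),cv2.minAreaRect(C[b][:,:2].astype(np.float32)))
# side edges by x-slices
for x in np.arange(.55,.70,.02):
    q=C[b&(abs(C[...,0]-x)<.006)][:,1]
    if len(q)>20: print('x',round(x,2),np.round(np.percentile(q,[.5,99.5]),4))
k=(C[...,2]>.035)&(C[...,2]<.07)&(col.sum(2)<150)&(C[...,0]<.56)&(C[...,0]>.47)&(abs(C[...,1]+.22)<.05)
K=C[k]; print('knob',len(K),np.percentile(K,[1,50,99],axis=0))
T=(C[...,2]>.09)&(C[...,2]<.104)&(abs(C[...,0]-.62)<.03)&(abs(C[...,1]+.218)<.03); print('spindle top',T.sum(),C[T].mean(0),C[T].max(0),C[T].min(0))
for z in (.03,.05,.07):
    T=(abs(C[...,2]-z)<.006)&(abs(C[...,0]-.62)<.02)&(abs(C[...,1]+.218)<.02); print(z,T.sum(),C[T].min(0),C[T].max(0))
cv2.imwrite('pics/w1.png',im[:,:,::-1])
E
```

```text
2.0833 [ 0.52048956 -0.21986137  0.21103408] [-2.49842054e-02  9.99687844e-01  6.35169647e-05]
board 9088 ((0.6228001713752747, -0.22188222408294678), (0.16473610699176788, 0.1089622974395752), 1.128812313079834)
x 0.55 [-0.2771 -0.1692]
x 0.57 [-0.2765 -0.1689]
x 0.59 [-0.2757 -0.1687]
x 0.61 [-0.2762 -0.1686]
x 0.63 [-0.2754 -0.1682]
x 0.65 [-0.2746 -0.1671]
x 0.67 [-0.2751 -0.167 ]
x 0.69 [-0.2743 -0.167 ]Traceback (most recent call last):
  File "<stdin>", line 11, in <module>
    return _quantile_unchecked(
        a, q, axis, out, overwrite_input, method, keepdims, weights)
    return _ureduce(a,
                    func=_quantile_ureduce_func,
    ...<5 lines>...
                    overwrite_input=overwrite_input,
                    method=method)
    r = func(a, **kwargs)
    result = _quantile(arr,
                       quantiles=q,
    ...<2 lines>...
                       out=out,
                       weights=wgt)
    slices_having_nans = np.isnan(arr[-1, ...])
                                  ~~~^^^^^^^^^
IndexError: index -1 is out of bounds for axis 0 with size 0
```

```bash
python3 - <<'E'
from h import *
f=np.load('w1.npz'); im,d=f['im'],f['d']; p=optics.camera_params('wrist'); C=cloud(p,d); col=im.astype(int)
def st(n,T): print(n,T.sum(), *( [np.round(np.percentile(C[T],q,axis=0),4) for q in (1,50,99)] if T.sum() else []))
near=(abs(C[...,1]+.22)<.05)
st('knob',near&(C[...,2]>.035)&(C[...,0]<.535)&(C[...,0]>.45))
st('gantry',near&(C[...,2]>.055)&(C[...,2]<.09)&(C[...,0]<.6)&(C[...,0]>.535))
sp=(abs(C[...,0]-.625)<.025)&(abs(C[...,1]+.22)<.025)
for z in (.03,.04,.05,.06,.07,.08,.09,.099): st(z,sp&(abs(C[...,2]-z)<.005))
st('bar',(C[...,2]>.06)&(C[...,2]<.075)&(C[...,0]>.66)&(C[...,0]<.74)&(abs(C[...,1]+.22)<.07))
st('tongue',near&(C[...,2]>.033)&(C[...,2]<.04)&(C[...,0]<.62)&(C[...,0]>.57))
cv2.imwrite('pics/w1.png',im[:,:,::-1])
E
```

```text
knob 22693 [ 0.5011 -0.2692  0.0524] [ 0.5092 -0.2207  0.2873] [ 0.5299 -0.1715  0.3015]
gantry 873 [ 0.5427 -0.2527  0.0569] [ 0.5475 -0.2236  0.0651] [ 0.5551 -0.1955  0.0719]
0.03 75 [ 0.6149 -0.2317  0.0253] [ 0.6167 -0.2226  0.0302] [ 0.6252 -0.2124  0.0348]
0.04 85 [ 0.615  -0.2321  0.0351] [ 0.617  -0.2225  0.0401] [ 0.6248 -0.2125  0.0447]
0.05 85 [ 0.6152 -0.2318  0.0455] [ 0.6169 -0.2224  0.0504] [ 0.6241 -0.2127  0.0548]
0.06 97 [ 0.615  -0.2322  0.0553] [ 0.6168 -0.2223  0.0603] [ 0.6252 -0.2129  0.0646]
0.07 103 [ 0.6153 -0.232   0.0651] [ 0.6168 -0.2222  0.0698] [ 0.6242 -0.2131  0.0749]
0.08 148 [ 0.6153 -0.2316  0.0752] [ 0.6176 -0.2225  0.0813] [ 0.6287 -0.2132  0.085 ]
0.09 171 [ 0.6169 -0.2304  0.0852] [ 0.6203 -0.222   0.0896] [ 0.6293 -0.2143  0.0948]
0.099 115 [ 0.6198 -0.2273  0.0942] [ 0.6234 -0.2225  0.0985] [ 0.6298 -0.2172  0.1003]
bar 842 [ 0.6878 -0.2654  0.0609] [ 0.691  -0.2207  0.066 ] [ 0.6975 -0.1767  0.0683]
tongue 504 [ 0.5713 -0.2381  0.0337] [ 0.5859 -0.2225  0.036 ] [ 0.6191 -0.2082  0.0391]
```

View pics/w1.png

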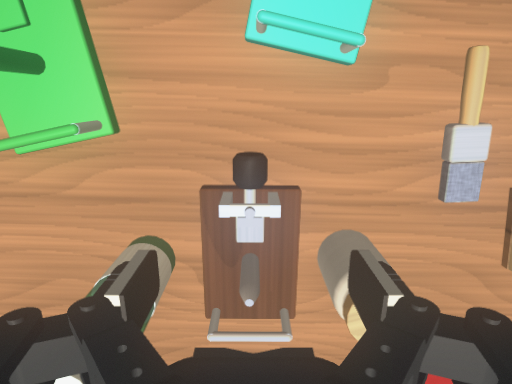

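The picture shows the brown stand with its knob at (250,170), gantry at (250,210) and spindle tip at (249,300). The bottle is on the left and the canister on the right. The turquoise and green stands are look-alikes. Spindle is at (0.625, -0.222) and the knob at about (0.514, -0.2245), so I'm going to pinch the knob.

Call:
play_rows --steps "1 -0.3 -0.2 -3.6 0 0 -0.004; 1 -0.3 -0.2 -3.6 0 0 0; 1 0 0 -3.6 0 0 0; 1 0 0 -3.5 0 0 0; 1 0 0 -2.5 0 0 0; 1 0 0 -1.2 0 0 0; 1 0 0 0 0 0 0; 1 0 0 0 0 0 0"

```text
time_s: 2.8
tcp_pos: [0.5133, -0.2263, 0.0313]
tool_rot: [[-1.0, -0.017, -0.001], [-0.017, 1.0, -0.0], [0.001, -0.0, -1.0]]
wrist_force: [-0.1, -0.0, 0.5]
grip_width: 0.0856
grasp_force: 0.0
```

Call:
play_rows --steps "0 0 0 0 0 0 0; 0 0 0 0 0 0 0; 0 0 0 0 0 0 0; 0 0 0 0 0 0 0; 0 0 0 0 0 0 0; 0 0 0 0 0 0 0; 0 0 0 0 0 0 0; 0 0 0 0 0 0 0" --force 40

```text
time_s: 3.47
tcp_pos: [0.5143, -0.2237, 0.0328]
tool_rot: [[-1.0, -0.018, 0.002], [-0.018, 1.0, 0.001], [-0.002, 0.001, -1.0]]
wrist_force: [-3.7, 11.9, 12.1]
grip_width: 0.0325
grasp_force: 38.7
```

Call:
play_rows --steps "0 0 0.2 0.1 0 0 0; 0 -0.4 0 0 0 0 0; 0 -0.5 0 0 0 0 0; 0 -0.5 0 0 0 0 0; 0 -0.5 0 0 0 0 0; 0 -0.5 0 0 0 0 0; 0 -0.5 0 0 0 0 0; 0 -0.3 0 0 0 0 0"

```text
time_s: 4.13
tcp_pos: [0.4843, -0.2239, 0.0332]
tool_rot: [[-1.0, -0.018, 0.006], [-0.018, 1.0, -0.001], [-0.006, -0.001, -1.0]]
wrist_force: [13.3, -6.1, -13.2]
grip_width: 0.0327
grasp_force: 41.1
```

Call:
play_rows --steps "0 0 0 0 0 0 0; 0 0 0 0 0 0 0"

```text
time_s: 4.3
tcp_pos: [0.4843, -0.2239, 0.0331]
tool_rot: [[-1.0, -0.018, 0.005], [-0.018, 1.0, -0.001], [-0.005, -0.001, -1.0]]
wrist_force: [7.0, -5.4, -3.6]
grip_width: 0.0327
grasp_force: 41.9
```

Call:
play_rows --steps "1 0 0 0 0 0 0; 1 0 0 0 0 0 0; 1 0 0 0 0 0 0; 1 0 0 2 0 0 0; 1 0 0 4 0 0 0; 1 0 0 4 0 0 0; 1 0 0 4 0 0 0; 1 0 0 4 0 0 0"

```text
time_s: 4.97
tcp_pos: [0.4809, -0.2231, 0.2142]
tool_rot: [[-1.0, -0.018, -0.001], [-0.018, 1.0, 0.0], [0.001, 0.0, -1.0]]
wrist_force: [1.7, 0.2, -0.5]
grip_width: 0.0852
grasp_force: 0.0
```

```bash
python3 - <<'E'
from h import *
s=read_state(); print(s['qpos'])
im,d,p=cap('wrist'); C=cloud(p,d); col=im.astype(int); print(s['tcp_pos'])
T=(C[...,2]>.033)&(C[...,2]<.04)&(abs(C[...,1]+.223)<.02)&(C[...,0]<.612)&(C[...,0]>.545); print('tongue',T.sum(),np.percentile(C[T],[1,99],axis=0))
T=(C[...,2]>.05)&(C[...,2]<.065)&(abs(C[...,1]+.223)<.02)&(C[...,0]<.525)&(C[...,0]>.44); print('knob',T.sum(),np.percentile(C[T],[1,99],axis=0))
E
```

```text
[-3.68395703e+00  7.63367665e+00 -1.89518608e+01 -1.47025777e-02
 -6.34514574e+01 -8.52703932e+01]
[ 0.4808957  -0.22307419  0.214248  ]
tongue 186 [[ 0.54542756 -0.24191385  0.03382312]
 [ 0.55399693 -0.20851892  0.03729765]]
knob 1136 [[ 0.46873731 -0.23915693  0.05007583]
 [ 0.52184206 -0.20900817  0.06271455]]
```

Call:
play_rows --steps "1 0.65 2.56 0.5 0 0 0.12; 1 0.65 2.56 0.5 0 0 0.12; 1 0.65 2.56 0.5 0 0 0.12; 1 0.65 2.56 0.5 0 0 0.12; 1 0.65 2.56 0.5 0 0 0.12; 1 0.65 2.56 0.5 0 0 0.12; 1 0.65 2.56 0.5 0 0 0.12; 1 0.65 2.56 0.5 0 0 0.12"

```text
time_s: 5.68
tcp_pos: [0.5334, -0.0172, 0.2525]
tool_rot: [[-0.554, -0.833, -0.0], [-0.833, 0.554, 0.0], [0.0, 0.0, -1.0]]
wrist_force: [0.1, -0.1, -1.1]
grip_width: 0.0855
grasp_force: 0.0
```

Call:
play_rows --steps "1 0.65 2.56 0 0 0 0.12; 1 0.65 2.56 0 0 0 0.12; 1 0.65 2.56 0 0 0 0.12; 1 0.65 2.56 0 0 0 0.12; 1 0.65 2.56 0 0 0 0.12; 1 0.65 2.56 0 0 0 0.12; 1 0 0 0 0 0 0; 1 0 0 0 0 0 0"

```text
time_s: 6.35
tcp_pos: [0.5725, 0.1363, 0.2516]
tool_rot: [[0.129, -0.992, -0.001], [-0.992, -0.129, -0.001], [0.0, 0.001, -1.0]]
wrist_force: [-0.9, -1.2, 0.7]
grip_width: 0.0854
grasp_force: 0.0
```

```bash
python3 - <<'E'
from h import *
s=read_state(); print(s['time_s'],s['tcp_pos'],s['tool_rot'][:,1])
im,d,p=cap('wrist'); C=cloud(p,d); np.savez('w2.npz',im=im,d=d,view=p['view'])
T=(abs(C[...,2]-.11)<.005)&(np.hypot(C[...,0]-.575,C[...,1]-.13)<.05); Q=C[T][:,:2].astype(np.float32)
print('top ring',len(Q),cv2.minEnclosingCircle(Q),C[T][:,2].mean())
for lo in (-.02,.06):
    for y in (.085,.185): pass
T=(abs(C[...,2]-.085)<.003)&(abs(C[...,1]-.13)<.09)&(abs(C[...,0]-.58)<.07); Q=C[T][:,:2]
a=Q[Q[:,1]<.11]; b=Q[Q[:,1]>.155]
for q in (a,b): 
    if len(q)>9: print('part',len(q),cv2.minAreaRect(q.astype(np.float32)))
cv2.imwrite('pics/w2.png',im[:,:,::-1])
E
```

```text
6.35 [0.57246051 0.13625987 0.25156322] [-0.99169995 -0.1285658   0.00143251]
top ring 1833 ((0.578398585319519, 0.13153952360153198), 0.025948945432901382) 0.10872913943281944
part 836 ((0.5849045515060425, 0.0968460738658905), (0.09953039139509201, 0.030153917148709297), 7.507569789886475)
part 691 ((0.5710941553115845, 0.18360313773155212), (0.09833802282810211, 0.008307014591991901), 8.330109596252441)
```

View pics/w2.png

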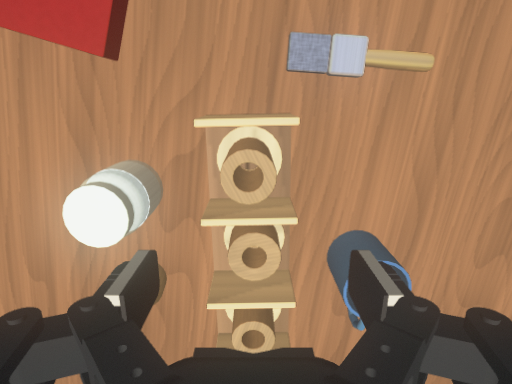

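View: the tall spool is at the top stall (248,175), ring top at z=0.109; shorts at (254,255), (253,337). Descending onto it.

Call:
play_rows --steps "1 0.6 -0.48 -3.5 0 0 0.008; 1 0 0 -3.8 0 0 0; 1 0 0 -3.8 0 0 0; 1 0 0 -3.3 0 0 0; 1 0 0 -2.3 0 0 0; 1 0 0 -1.2 0 0 0; 1 0 0 0 0 0 0; 1 0 0 0 0 0 0"

```text
time_s: 7.07
tcp_pos: [0.5785, 0.1293, 0.0732]
tool_rot: [[0.133, -0.991, -0.001], [-0.991, -0.133, -0.001], [0.001, 0.001, -1.0]]
wrist_force: [0.5, -0.2, 0.6]
grip_width: 0.0855
grasp_force: 0.0
```

Call:
play_rows --steps "0 0 0 0 0 0 0; 0 0 0 0 0 0 0; 0 0 0 0 0 0 0; 0 0 0 0 0 0 0; 0 0 0 0 0 0 0; 0 0 0 0 0 0 0; 0 0 0 0 0 0 0; 0 0 0 0 0 0 0" --force 45

```text
time_s: 7.73
tcp_pos: [0.5793, 0.1305, 0.075]
tool_rot: [[0.135, -0.991, 0.002], [-0.991, -0.135, 0.001], [-0.001, -0.002, -1.0]]
wrist_force: [-2.9, -0.2, 5.5]
grip_width: 0.0508
grasp_force: 46.1
```

Call:
play_rows --steps "0 0 0 0.5 0 0 0; 0 0 0 1.5 0 0 0; 0 0 0 2.5 0 0 0; 0 0 0 3.5 0 0 0; 0 0 0 3.5 0 0 0; 0 0 0 2.5 0 0 0; 0 0 0 1.5 0 0 0; 0 0 0 0 0 0 0"

```text
time_s: 8.4
tcp_pos: [0.5804, 0.1309, 0.2331]
tool_rot: [[0.135, -0.991, 0.006], [-0.991, -0.135, 0.003], [-0.002, -0.007, -1.0]]
wrist_force: [1.4, -0.3, -2.8]
grip_width: 0.0508
grasp_force: 47.9
```

```bash
python3 - <<'E'
from h import *
s=read_state(); print(s['time_s'],s['tcp_pos'],s['tool_rot'][:,1],s['wrist_force'],s['grip_width'])
im,d,p=cap('wrist'); C=cloud(p,d); t=s['tcp_pos']
T=(C[...,2]>t[2]+.02)&(C[...,2]<t[2]+.045)&(np.hypot(C[...,0]-t[0],C[...,1]-t[1])<.06)
col=im.astype(int); T&=(col[...,0]>col[...,2]+25)
Q=C[T]; print(T.sum(),cv2.minEnclosingCircle(Q[:,:2].astype(np.float32)) if len(Q) else 0, np.percentile(Q,[1,50,99],axis=0) if len(Q) else 0)
cv2.imwrite('pics/w3.png',im[:,:,::-1])
E
```

```text
8.4 [0.58043354 0.13091449 0.23307337] [-0.99080977 -0.135091   -0.00681392] [ 1.39107849 -0.33205921 -2.78668169] 0.05080847757759468
11550 ((0.5888718962669373, 0.12372823804616928), 0.037981245666742325) [[0.55654465 0.10676602 0.25367351]
 [0.58117756 0.1288664  0.26699602]
 [0.60515591 0.15463613 0.26863474]]
```

View pics/w3.png

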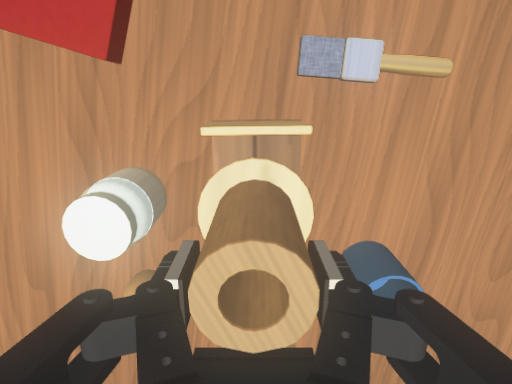

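The spool is centred on the TCP, ring centre (253,290). Carrying it over the spindle now.

Call:
play_rows --steps "0 0.28 -2.2 0 0 0 -0.105; 0 0.28 -2.2 0 0 0 -0.105; 0 0.28 -2.2 0 0 0 -0.105; 0 0.28 -2.2 0 0 0 -0.105; 0 0.28 -2.2 0 0 0 -0.105; 0 0.28 -2.2 0 0 0 -0.105; 0 0.28 -2.2 0 0 0 -0.105; 0 0.28 -2.2 0 0 0 -0.105"

```text
time_s: 9.12
tcp_pos: [0.6002, -0.0467, 0.2263]
tool_rot: [[-0.652, -0.758, -0.003], [-0.758, 0.652, 0.0], [0.002, 0.002, -1.0]]
wrist_force: [0.5, 0.3, -2.3]
grip_width: 0.0508
grasp_force: 47.8
```

Call:
play_rows --steps "0 0.28 -2.2 0 0 0 -0.105; 0 0.28 -2.2 0 0 0 -0.105; 0 0.28 -2.2 0 0 0 -0.105; 0 0.28 -2.2 0 0 0 -0.105; 0 0.28 -2.2 0 0 0 -0.105; 0 0.28 -2.2 0 0 0 -0.105; 0 0.28 -2.2 0 0 0 -0.105; 0 0.28 -2.2 0 0 0 -0.105"

```text
time_s: 9.78
tcp_pos: [0.6227, -0.2224, 0.2261]
tool_rot: [[-1.0, -0.02, -0.003], [-0.021, 1.0, 0.001], [0.003, 0.001, -1.0]]
wrist_force: [-0.5, -0.0, -3.1]
grip_width: 0.0507
grasp_force: 47.8
```

Call:
play_rows --steps "0 0 0 0 0 0 0; 0 0 0 0 0 0 0; 0 0 0 0 0 0 0"

```text
time_s: 10.03
tcp_pos: [0.6228, -0.2214, 0.2266]
tool_rot: [[-1.0, -0.027, -0.003], [-0.027, 1.0, 0.001], [0.003, 0.001, -1.0]]
wrist_force: [-0.8, 0.3, -3.9]
grip_width: 0.0506
grasp_force: 48.0
```

```bash
cat > ring.py <<'E'
from h import *
s=read_state(); t=s['tcp_pos']; print(s['time_s'],t,s['tool_rot'].round(4).tolist(),s['wrist_force'],s['grip_width'])
im,d,p=cap('wrist'); C=cloud(p,d); col=im.astype(int)
T=(abs(C[...,2]-t[2]-.035)<.004)&(np.hypot(C[...,0]-t[0],C[...,1]-t[1])<.04)&(col[...,0]>col[...,2]+25)
Q=C[T]; pc=np.percentile(Q,[1,50,99],axis=0); print(T.sum(),pc,(pc[0]+pc[2])/2)
cv2.imwrite('pics/w4.png',im[:,:,::-1]); np.savez('w4.npz',im=im,d=d,view=p['view'])
E
python3 ring.py
```

```text
10.0333 [ 0.6228398  -0.22143438  0.22661659] [[-0.9996, -0.0266, -0.0025], [-0.0266, 0.9996, 0.0008], [0.0025, 0.0009, -1.0]] [-0.83442751  0.34203439 -3.88646374] 0.050587411825653295
9147 [[ 0.60047987 -0.24604262  0.25796351]
 [ 0.62199398 -0.22178743  0.26072093]
 [ 0.64809075 -0.19748976  0.26214762]] [ 0.62428531 -0.22176619  0.26005556]
```

View pics/w4.png

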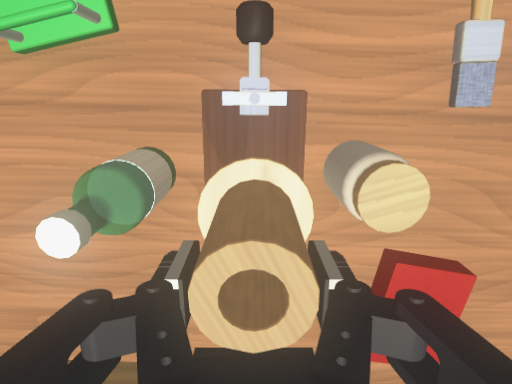

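The picture shows the spool above the spindle with the knob out at (254,22) and clearance to bottle and canister. Lowering it.

Call:
play_rows --steps "0 0.12 -0.06 -1 0 0 0; 0 0 0 -1.5 0 0 0; 0 0 0 -1.5 0 0 0; 0 0 0 -1 0 0 0; 0 0 0 -0.5 0 0 0; 0 0 0 0 0 0 0; 0 0 0 0 0 0 0"

```text
time_s: 10.67
tcp_pos: [0.6251, -0.2221, 0.1734]
tool_rot: [[-1.0, -0.027, -0.0], [-0.027, 1.0, -0.0], [0.0, -0.0, -1.0]]
wrist_force: [0.5, -0.2, -2.9]
grip_width: 0.0512
grasp_force: 48.0
```

Call:
play_rows --steps "0 0 0 -0.4 0 0 0; 0 0 0 -0.4 0 0 0; 0 0 0 -0.4 0 0 0; 0 0 0 -0.4 0 0 0; 0 0 0 -0.4 0 0 0; 0 0 0 -0.4 0 0 0; 0 0 0 0 0 0 0"

```text
time_s: 11.25
tcp_pos: [0.6243, -0.2222, 0.1481]
tool_rot: [[-1.0, -0.026, -0.002], [-0.026, 1.0, 0.0], [0.002, 0.0, -1.0]]
wrist_force: [-0.8, 0.5, -3.4]
grip_width: 0.0507
grasp_force: 48.0
```

Call:
play_rows --steps "0 0.03 0 -0.6 0 0 0; 0 0 0 -0.7 0 0 0; 0 0 0 -0.7 0 0 0; 0 0 0 -0.7 0 0 0; 0 0 0 -0.7 0 0 0; 0 0 0 -0.7 0 0 0; 0 0 0 -0.7 0 0 0; 0 0 0 -0.4 0 0 0"

```text
time_s: 11.92
tcp_pos: [0.6247, -0.2223, 0.0959]
tool_rot: [[-1.0, -0.026, -0.001], [-0.026, 1.0, 0.0], [0.001, 0.0, -1.0]]
wrist_force: [0.0, -0.1, -3.6]
grip_width: 0.0509
grasp_force: 48.0
```

Call:
play_rows --steps "0 0 0 -0.2 0 0 0; 0 0 0 -0.2 0 0 0; 0 0 0 -0.15 0 0 0; 0 0 0 0 0 0 0"

```text
time_s: 12.25
tcp_pos: [0.6252, -0.2223, 0.0918]
tool_rot: [[-1.0, -0.026, 0.0], [-0.026, 1.0, 0.0], [-0.0, 0.0, -1.0]]
wrist_force: [-0.8, -0.3, -3.3]
grip_width: 0.0507
grasp_force: 48.0
```

Call:
play_rows --steps "0 0 0 -0.15 0 0 0; 0 0 0 -0.15 0 0 0; 0 0 0 -0.15 0 0 0; 0 0 0 0 0 0 0"

```text
time_s: 12.58
tcp_pos: [0.625, -0.2223, 0.087]
tool_rot: [[-1.0, -0.026, -0.0], [-0.026, 1.0, 0.0], [0.0, 0.0, -1.0]]
wrist_force: [-0.5, -0.1, -2.7]
grip_width: 0.0509
grasp_force: 48.0
```

Call:
play_rows --steps "0 0 0 -0.1 0 0 0; 0 0 0 -0.1 0 0 0; 0 0 0 0 0 0 0"

```text
time_s: 12.83
tcp_pos: [0.6252, -0.2223, 0.0853]
tool_rot: [[-1.0, -0.026, 0.0], [-0.026, 1.0, -0.0], [-0.0, -0.0, -1.0]]
wrist_force: [-0.1, 0.4, -3.0]
grip_width: 0.0508
grasp_force: 48.0
```

Call:
play_rows --steps "0 0 0 -0.1 0 0 0; 0 0 0 -0.1 0 0 0; 0 0 0 0 0 0 0"

```text
time_s: 13.08
tcp_pos: [0.6256, -0.2223, 0.0851]
tool_rot: [[-1.0, -0.027, 0.001], [-0.027, 1.0, -0.001], [-0.001, -0.001, -1.0]]
wrist_force: [-3.0, 3.1, 9.3]
grip_width: 0.051
grasp_force: 49.0
```

Call:
play_rows --steps "1 0 0 0 0 0 0; 1 0 0 0 0 0 0; 1 0 0 0 0 0 0; 1 0 0 0 0 0 0; 1 0 0 1 0 0 0; 1 0 0 2 0 0 0; 1 0 0 4 0 0 0; 1 0 0 4 0 0 0"

```text
time_s: 13.75
tcp_pos: [0.6241, -0.2224, 0.1938]
tool_rot: [[-1.0, -0.026, -0.003], [-0.026, 1.0, 0.0], [0.003, 0.0, -1.0]]
wrist_force: [0.8, 0.2, -0.3]
grip_width: 0.0852
grasp_force: 0.0
```

Call:
play_rows --steps "1 -3 0 2 0 0 0; 1 -4 0 0 0 0 0; 1 -4 0 0 0 0 0.008; 1 -3 -0.15 0 0 0 0; 1 0 0 0 0 0 0; 1 0 0 0 0 0 0"

```text
time_s: 14.25
tcp_pos: [0.4841, -0.2241, 0.2151]
tool_rot: [[-0.999, -0.034, 0.003], [-0.034, 0.999, -0.0], [-0.003, -0.0, -1.0]]
wrist_force: [1.4, 0.7, 0.2]
grip_width: 0.0856
grasp_force: 0.0
```

```bash
python3 - <<'E'
from h import *
s=read_state(); print(s['time_s'],s['tcp_pos'])
im,d,p=cap('wrist'); C=cloud(p,d); col=im.astype(int)
r=np.hypot(C[...,0]-.625,C[...,1]+.2222)
T=(abs(C[...,2]-.12)<.008)&(r<.035); print('top',T.sum(),np.percentile(C[T],[1,50,99],axis=0))
T=(r>.029)&(r<.037)&(C[...,2]<.04)&(C[...,2]>.015); print('flange z',T.sum(),np.percentile(C[T][:,2],[5,50,95]))
A=np.c_[C[T][:,:2],np.ones(T.sum())]; print('slope',np.linalg.lstsq(A,C[T][:,2],rcond=None)[0])
T=(C[...,2]>.05)&(C[...,2]<.068)&(abs(C[...,1]+.223)<.02)&(C[...,0]<.525)&(C[...,0]>.44)&(col.sum(2)<150); print('knob',T.sum(),np.percentile(C[T],[1,99],axis=0))
cv2.imwrite('pics/w5.png',im[:,:,::-1])
E
```

```text
14.25 [ 0.48414533 -0.22408814  0.21508649]
top 1025 [[ 0.60296684 -0.24607222  0.11232284]
 [ 0.61280987 -0.22176165  0.11865902]
 [ 0.62912127 -0.19756012  0.12046666]]
flange z 860 [0.01870792 0.02463287 0.02599328]
slope [ 0.05524513  0.00862669 -0.00778641]Traceback (most recent call last):
  File "<stdin>", line 8, in <module>
    return _quantile_unchecked(
        a, q, axis, out, overwrite_input, method, keepdims, weights)
    return _ureduce(a,
                    func=_quantile_ureduce_func,
    ...<5 lines>...
                    overwrite_input=overwrite_input,
                    method=method)
    r = func(a, **kwargs)
    result = _quantile(arr,
                       quantiles=q,
    ...<2 lines>...
                       out=out,
                       weights=wgt)
    slices_having_nans = np.isnan(arr[-1, ...])
                                  ~~~^^^^^^^^^
IndexError: index -1 is out of bounds for axis 0 with size 0
```

The spool is seated (flange top about 25 mm, barrel top about 119 mm). Next I'll pinch the knob and push it home.

Call:
play_rows --steps "1 0 0 -3.6 0 0 -0.014; 1 0 0 -3.8 0 0 0; 1 0 0 -3.8 0 0 0; 1 0 0 -3.5 0 0 0; 1 0 0 -2.3 0 0 0; 1 0 0 -1.2 0 0 0; 1 0 0 0 0 0 0"

```text
time_s: 14.88
tcp_pos: [0.4841, -0.2235, 0.0278]
tool_rot: [[-1.0, -0.02, -0.006], [-0.02, 1.0, 0.001], [0.006, 0.001, -1.0]]
wrist_force: [0.2, 0.1, 0.5]
grip_width: 0.0855
grasp_force: 0.0
```

Call:
play_rows --steps "0 0 0 0 0 0 0; 0 0 0 0 0 0 0; 0 0 0 0 0 0 0; 0 0 0 0 0 0 0; 0 0 0 0 0 0 0; 0 0 0 0 0 0 0; 0 0 0 0 0 0 0; 0 0 0 0 0 0 0" --force 40

```text
time_s: 15.55
tcp_pos: [0.4862, -0.224, 0.0326]
tool_rot: [[-1.0, -0.02, 0.002], [-0.02, 1.0, -0.001], [-0.002, -0.001, -1.0]]
wrist_force: [-0.3, 0.4, 6.6]
grip_width: 0.0326
grasp_force: 39.5
```

Call:
play_rows --steps "0 0.2 0 0 0 0 0; 0 0.4 0 0 0 0 0; 0 0.5 0.01 0 0 0 0; 0 0.5 0.01 0 0 0 0; 0 0.5 0.01 0 0 0 0; 0 0.5 0.01 0 0 0 0; 0 0.5 0.01 0 0 0 0; 0 0.1 0 0 0 0 0"

```text
time_s: 16.22
tcp_pos: [0.5161, -0.2234, 0.0325]
tool_rot: [[-1.0, -0.02, -0.002], [-0.02, 1.0, -0.0], [0.002, -0.0, -1.0]]
wrist_force: [-8.9, 1.8, 16.2]
grip_width: 0.0324
grasp_force: 40.2
```

Call:
play_rows --steps "0 0 0 0 0 0 0; 0 0 0 0 0 0 0"

```text
time_s: 16.38
tcp_pos: [0.5161, -0.2234, 0.0326]
tool_rot: [[-1.0, -0.02, -0.001], [-0.02, 1.0, -0.0], [0.001, -0.0, -1.0]]
wrist_force: [-7.2, 0.8, 12.9]
grip_width: 0.0325
grasp_force: 40.0
```

Moved 30 mm to the stop. Next, release, rise and check.

Call:
play_rows --steps "1 0 0 0 0 0 0; 1 0 0 0 0 0 0; 1 0 0 0 0 0 0; 1 0 0 2 0 0 0; 1 0 0 4 0 0 0; 1 0 0 4 0 0 0; 1 0 0 4 0 0 0; 1 0 0 4 0 0 0"

```text
time_s: 17.05
tcp_pos: [0.5168, -0.2232, 0.2133]
tool_rot: [[-1.0, -0.02, 0.0], [-0.02, 1.0, 0.0], [-0.0, 0.0, -1.0]]
wrist_force: [0.3, -0.3, -0.6]
grip_width: 0.0854
grasp_force: 0.0
```

Call:
play_rows --steps "1 -2 0 2 0 0 0; 1 -2 0 2 0 0 0; 1 0 0 0 0 0 0; 1 0 0 0 0 0 0"

```text
time_s: 17.38
tcp_pos: [0.4772, -0.2234, 0.253]
tool_rot: [[-1.0, -0.02, 0.004], [-0.02, 1.0, -0.0], [-0.004, -0.0, -1.0]]
wrist_force: [0.1, 1.0, -0.1]
grip_width: 0.0854
grasp_force: 0.0
```

```bash
python3 - <<'E'
from h import *
s=read_state(); print(s['time_s'],s['tcp_pos'],s['wrist_force'])
im,d,p=cap('wrist'); C=cloud(p,d)
T=(C[...,2]>.05)&(C[...,2]<.066)&(abs(C[...,1]+.223)<.012)&(C[...,0]<.54)&(C[...,0]>.44); print('knob',T.sum(),np.percentile(C[T],[1,99],axis=0))
T=(abs(C[...,2]-.12)<.008)&(np.hypot(C[...,0]-.625,C[...,1]+.2222)<.035); print('top',np.percentile(C[T],[1,50,99],axis=0))
a=cv2.resize(im[:,:,::-1],None,fx=1.5,fy=1.5); cv2.imwrite('pics/w6.png',a)
E
```

```text
17.3833 [ 0.47718775 -0.22336895  0.253036  ] [ 0.0765095   0.97353558 -0.14344166]
knob 649 [[ 0.49844818 -0.23446502  0.05027304]
 [ 0.53811888 -0.21130817  0.06251131]]
top [[ 0.60306955 -0.24560718  0.11223266]
 [ 0.62556078 -0.22165551  0.11872017]
 [ 0.65223919 -0.19748068  0.12037796]]
```

View pics/w6.png

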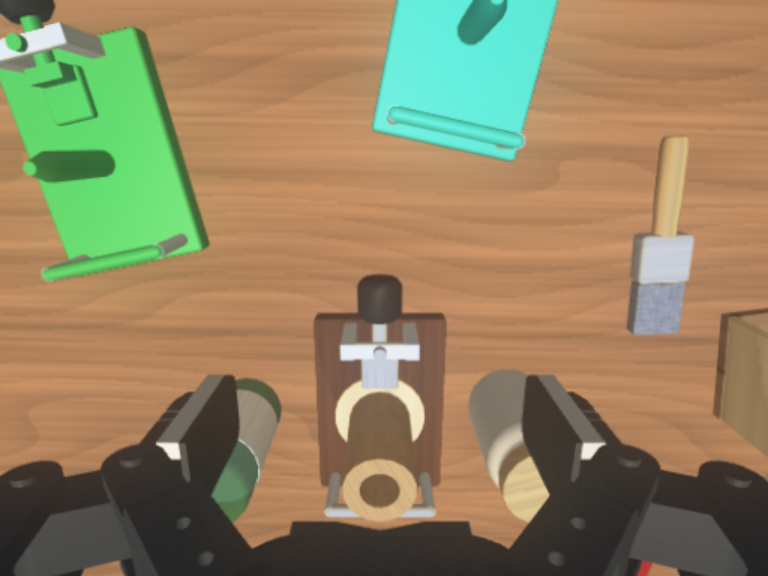

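The knob is home at (380,298). The tongue at (380,372) lies over the flange of the seated spool at (380,415), and the bottle and canister are still standing. Handing in.

```bash
python3 -c "
from h import *
print(order.close_job())"
```

```text
the job is handed in; nothing more can be done
None
```

The tall spool is seated flat on the brown stand's spindle, with the knob pushed home and its tongue over the flange. The job was handed in at about 17 s on the robot's clock, and the judge's verdict wasn't shown.

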